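# Nest the small tin in the desk canister and twist the cover shut

### The arm

A 6-joint arm with a two-finger parallel gripper is mounted at the origin on the work surface. World frame = base frame: x ahead of the robot, y to its left, z up, the work surface at z = 0. Lengths are in m, angles in degrees, forces in N, time in s.
With the tool pointing down it reaches from about 0.425 to 0.925 m from the base axis. Payload 12.5 kg.
Tool frame: the origin (TCP) lies between the finger pads; the fingertips stand 8 mm ahead of it and the grasp point (between the pads) lies 11 mm behind it; z points along the fingers, y is the line along which they close (so a half turn about z gives the same grasp; the last joint's range is limited). The gripper opens to 85 mm and grips with 20 to 120 N. Pads are 22 mm wide; open, the fingers measure 114 mm over their backs; the gripper's body (76 mm by 85 mm) begins 54 mm behind the grasp point. The pads swing forward as they close: fully open they stand 13 mm farther back than shut.
Start: joints at [-78.415, 28.126, 89.318, -0, 62.55, -6.05], TCP at [0.189, -0.596, 0.239] pointing down, gripper open.
Joint ranges: [-177.58, 177.58], [-47.91, 125.51], [2.72, 160], [-65.01, 245.01], [3.68, 167.84], [-153.87, 153.87]. Speed limits (degrees/s): [127.2, 127.2, 159.86, 180, 180, 180].

### API

Orientations are given as [roll, pitch, yaw] about the fixed x, y, z axes, in that order (R = Rz(yaw) Ry(pitch) Rx(roll)).
In Python, from cell import monitor, camera, order gives the robot as it stands. The module is installed in compiled form; this text tells all that it offers.
- The arm moves only by the shell command python3 -m jog 'ROWS' [FORCE]. ROWS is JSON, a list of rows, each a list of 7 numbers: the turn, a rotation vector about the world's x, y, z in units of 6 degrees (1.0 is 6 degrees), then the shift along the world's x, y, z in m, then the opening, from 0 (shut) to 1 (fully open). In form: [[wx, wy, wz, dx, dy, dz, gripper], ...]. A call has 1 to 5 rows; each row shifts and turns the commanded pose from where the row before left it; what a row does not reach is not made up. A row lasts 1/12 s, in which the tool goes at most 41.7 mm and 7.16 degrees, less where a joint would pass 70% of its speed; a pose out of reach is approached as far as the arm can. A call with a gripper value outside its range is refused whole. The fingers move at their own pace and stop on an object; FORCE is the grip in N (left out, the last holds). Time passes only in rows, so rows that do not move let the fingers close. It gives the time, the measured TCP pose, the force, the opening and the grip force at its end, in the units of the state.
- monitor.observe(): the state, without advancing time (a new reading comes with each control period).
- camera(name): name is "side" or "top" or "wrist"; returns a dict with "pixels" (384x512x3 uint8, red, green, blue), "camera_matrix" (3x3 intrinsics, pixels), "k1" (the pictures are not rectified: a ray, as slopes to the right and down, at radius r is drawn at 1 + k1 r^2 times it, then the intrinsics apply), "R" (3x3) and "t" (3): a world point X has camera coordinates R X + t; the wrist camera has in their place "hand_eye" (4x4, takes a point from camera to tool coordinates, whose origin is the TCP and whose axes are the flange's). Camera axes: x right, y down, z forward; pixel columns grow to the right and rows downward; lengths in m; the calibration is good to about 2 mm. A picture is of the moment at which its call begins: read the wrist's pose just before it. There is no depth.
- order.hand_in(): hands the job in; it is judged then, once.
The state is a dict: "time": time; "qpos": joint angles; "qvel": joint speeds; "tau": joint torques, N m; "tool_pos": TCP position; "ee_rot": TCP orientation; "ft_force": force on the tool from outside, world axes, zero at the start; "moment": the same for the moment, N m; "grip_width": opening from 0.0 (shut) to 1.0 (fully open); "gripper_force": force on a finger pad.
Only numpy, scipy, OpenCV 4.12 (cv2) and the standard library are available. Lean on these libraries where they do the work, as an engineer would, in place of code of your own. Each camera call takes 0.05 s, during which the arm holds its last target. There are 200 camera calls.

### The job

Put the small tin away in the big desk canister: set it upright in the round cup of the screwed-down base, then lower the cover over it, wings across the board, until it sits fully down, and let go. Then, without gripping the cover, push its wings round a quarter turn clockwise (seen from above) as far as they go, so that they lie along the board and the cover is locked. Set things down rather than dropping them, and leave everything else on the desk where it is.

Things in the scene. Friction and masses are not known exactly. Their poses are not given: they have to be found in the camera images.
- base: Grey lower half of the big canister, fixed on a dark board 200 (along its x) x 136 x 12 mm. Origin: centre of the board's underside, on the canister's axis, z up. A flange of radius 66 mm reaches z = 20; the cup stands on it. The cover goes down only with its wings 60 to 140 degrees counter-clockwise (from above) from base x, 90 is right; turned clockwise from there it locks at a hard stop, wings along base x.
- base_cup (a point): Centre of the base cup's inner floor, 20 mm above the base's origin; axes as the base. The cup is round: inner radius 39, outer radius 44 mm, rim 40 mm above this floor.
- base_lug (a point): Middle of one of two opposite bayonet lugs on the outside of the cup: it reaches out to radius 54 mm, z 41 to 49 mm above the base's origin with a sloping top to 57 mm, and spans -20 to +40 degrees counter-clockwise from base +x (the other is half a turn away). The cover's tabs must pass down between the lugs, then under them. Slippery plastic: only light friction resists the turn (1 to 5 N at a wing).
- cover: Grey upper half, 0.3 to 0.6 kg, loose, standing open side down. Origin: centre of its lower rim, z up, x along its wings. Skirt outer radius 62, inner 58 mm; flat top at z = 82 mm, inner ceiling 78. A half turn about z changes nothing. Home on the base its rim rests on the flange, its origin 20 mm above the base's origin; over the lugs it would stand over 10 mm higher.
- cover_grip (a point): Centre of the grip bar on the cover's top, 95 mm above its rim: bar 60 mm long (along cover x), 14 mm wide, from 82 to 108 mm above the rim.
- cover_wing (a point): Middle of the wing on the cover's +x side, 78 mm from its axis and 52 mm above its rim; a like wing is on the -x side. Each is a flat upright plate sticking out from the skirt to radius 97 mm, 8 mm thick, from 35 to 70 mm above the rim.
- cover_tab (a point): Middle of the tab inside the skirt under the +x wing (another under the -x wing): 25 mm wide, reaching in to radius 47.5 mm, 10 to 18 mm above the rim, bevelled below. On the cup the cover has 3 to 6 mm of play each way; the bevels catch some 7 mm.
- tin: Small closed round tin, bare aluminium, 0.13 to 0.25 kg, loose, standing on the desk. Origin: centre of its underside; z up. Body radius 30 mm, 45 mm tall; a round knob on top, 26 mm diameter, from z = 45 to 69 mm. It stands in the base's cup with 9 mm of room all round; its origin is then 20 mm above the base's origin.
- mug: Mug, radius 40, height 95 mm, origin under its centre. To be left alone.
- pen_pot: Black pot with pens, radius 38, height 100 mm (pens to 160 mm), origin under its centre. To be left alone.
- mouse: Black computer mouse, 62 x 108 mm, 33 mm high, long side along its y. To be left alone.
- stapler: Black stapler, 38 x 140 mm, 54 mm high, long side along its y. To be left alone.
- tape: Black tape dispenser, 60 x 150 mm, 84 mm high, long side along its y. To be left alone.
- notebook: Black notebook with a pen on it, 105 x 150 mm, 22 mm high, long side along its y. To be left alone.
Not all that is in view belongs to the job. Several things look just like the tin: the one meant starts farthest from the robot's base. Leave any purple look-alike of the cover alone.

How it is judged (in metres and radians):
On the way, in this order (a step that is already met when the one before it is completed fails the run):
1. the tin stands upright in the base's cup, let go (horizontal distance between tin and base below 0.014 m and z of tin in the frame of base below 0.025 m and angle between tin's own z axis and vertical below 0.12 rad and contact force between the fingers and tin below 0.1 N and linear speed of tin below 0.03 m/s), for 0.2 s.
2. the cover sits fully down over the tin, not yet turned, let go (horizontal distance between tin and base below 0.014 m and z of each of tin, cover in the frame of base below 0.025 m and angle between tin's own z axis and vertical below 0.12 rad and horizontal distance between cover and base below 0.009 m and angle between cover's own z axis and vertical below 0.08 rad and angle between the x axis of cover and the x axis of base, either way round above 0.8 rad and contact force between the fingers and cover below 0.1 N and linear speed of cover below 0.03 m/s), for 0.2 s.
At the end, for the whole second after the job is handed in: Tin upright in the cup (within 14 mm of its axis, 5 mm of its floor, tilt under 0.12 rad); cover home over it (rim within 5 mm of the flange, axis within 9 mm, tilt under 0.08 rad), wings within 0.2 rad of the board's long direction; all at rest and released (horizontal distance between tin and base below 0.014 m and z of each of tin, cover in the frame of base below 0.025 m and angle between tin's own z axis and vertical below 0.12 rad and horizontal distance between cover and base below 0.009 m and angle between cover's own z axis and vertical below 0.08 rad and angle between the x axis of cover and the x axis of base, either way round below 0.2 rad and linear speed of cover below 0.01 m/s and angular speed of cover below 0.1 rad/s and linear speed of tin below 0.02 m/s); the robot touches nothing.
It fails at once if the seated cover is turned while gripped (more than 25 N of finger force on it part-way round) (contact force between the fingers and cover above 25 N and z of cover in the frame of base below 0.026 m and horizontal distance between cover and base below 0.012 m and angle between the x axis of cover and the x axis of base, either way round between 0.2 and 0.75 rad).
It fails at once if the tin is dropped or thrown (moves faster than 0.7 m/s with nothing holding it) (contact force between the fingers and tin below 0.05 N and linear speed of tin above 0.7 m/s).
It fails at once if the cover is dropped or thrown (moves faster than 0.7 m/s with nothing holding it) (contact force between the fingers and cover below 0.05 N and linear speed of cover above 0.7 m/s).
It fails at once if another thing on the desk is pushed more than 30 mm (distance of any of mug, pen_pot, mouse, stapler, tape, notebook from where it was at the start of the episode above 0.03 m).
It also fails if it takes over 67 s, if anything falls off the work surface, if the arm or the gripper's body presses on something with over 40 N, if the wrist force passes 120 N, or if a joint passes its speed limit or range.

## Working session

There is one attempt and no reset: what is moved stays moved. The work goes in short steps, Python scripts to look and compute and a shell command to move; the robot and the scene stay as the last step left them, time stands still between calls to the robot, and variables do not carry over. Pictures are saved under pics/ and viewed, at most 10 in all, crops included, and the job is handed in when it is done.

```bash
mkdir -p pics; ls
cat > h.py <<'E'
import numpy as np, cv2
from cell import monitor, camera, order
from scipy.spatial.transform import Rotation as Ro
def tool():
    s=monitor.observe(); T=np.eye(4); T[:3,3]=s["tool_pos"]; T[:3,:3]=Ro.from_euler('xyz',s["ee_rot"],degrees=True).as_matrix(); return T
def grab(name,fn=None):
    T=tool() if name=="wrist" else None
    c=camera(name)
    if name=="wrist":
        M=T@np.array(c["hand_eye"]); c["R"]=M[:3,:3].T; c["t"]=-M[:3,:3].T@M[:3,3]
    c={k:np.array(v) if k!="pixels" else v for k,v in c.items()}
    if fn: cv2.imwrite("pics/"+fn,c["pixels"][...,::-1])
    return c
def D(c): return np.array([float(c["k1"]),0,0,0,0])
def rays(c,px):
    n=cv2.undistortPoints(np.array(px,float).reshape(-1,1,2),c["camera_matrix"],D(c)).reshape(-1,2)
    d=np.c_[n,np.ones(len(n))]@c["R"]; o=-c["R"].T@c["t"]; return o,d
def onz(c,px,z):
    o,d=rays(c,px); return o+d*((z-o[2])/d[:,2])[:,None]
def proj(c,P):
    return cv2.projectPoints(np.array(P,float).reshape(-1,1,3),cv2.Rodrigues(c["R"])[0],c["t"],c["camera_matrix"],D(c))[0].reshape(-1,2)
E
python3 - <<'E'
from h import *
a=grab("top","top.png"); b=grab("side","side.png")
for c in(a,b): print(-c["R"].T@c["t"],c["R"][2],c["k1"])
s=monitor.observe(); print(s)
E
```

```text
pics
[ 0.38182268 -0.02127791  1.46675281] [ 0.08123802  0.00750632 -0.99666646] -0.12942522124687503
[0.18440337 0.7987314  1.04292355] [ 0.22125228 -0.61568821 -0.75629059] -0.03388840374108768
{'time': 0.1, 'qpos': array([-7.84159863e+01,  2.81614464e+01,  8.93464203e+01, -7.21823605e-04,
        6.25508510e+01, -6.05114256e+00]), 'qvel': array([-0.11573338, -0.13357138, -0.11148642,  0.02153478, -0.07313206,
        0.01702541]), 'tau': array([ 4.46562481e-03, -6.19446516e+01, -2.62025517e+01, -9.75282728e-05,
        2.86738861e-03,  1.49237167e-05]), 'tool_pos': array([ 0.18931895, -0.59543224,  0.2387793 ]), 'ee_rot': array([-1.79941542e+02, -5.55314854e-03,  1.76354865e+01]), 'ft_force': array([ 0.63129298, -0.46046481,  0.50832395]), 'moment': array([ 0.00256214,  0.01185968, -0.01303228]), 'gripper_force': 0.0, 'grip_width': 0.9995288267655229}
```

View pics/top.png

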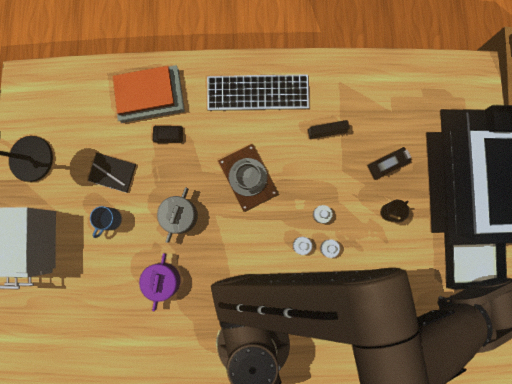

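View pics/side.png

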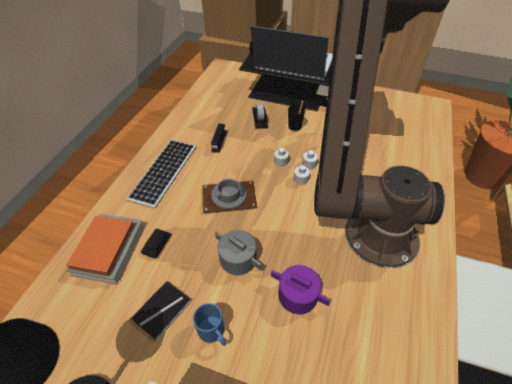

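The top view shows the base at (249,177), the grey cover at (177,215) and the purple look-alike at (159,283). Tin candidates are (323,214), (303,246) and (331,249), and (323,214) looks farthest from the robot base. I'll measure these and check one close crop.

```bash
cat > m1.py <<'E'
from h import *
a=grab("top"); b=grab("side")
for n,px in dict(tinA=(323,213),tinB=(303,245),tinC=(331,248)).items():
    p=onz(a,[px],.06)[0]; print(n,p.round(3),np.hypot(*p[:2]).round(3), proj(b,p)[0].round())
for n,px,z in [("covergrip",(177,214),.108),("w1",(186,191),.07),("w2",(169,240),.07),("cup",(249,177),.06),("penpot",(394,210),.1),("tape",(390,162),.08),("stap",(329,129),.05),("mug",(105,220),.095),("purple",(159,283),.1)]:
    print(n,onz(a,[px],z)[0].round(3))
# board corners: fit dark brown
im=cv2.resize(a["pixels"][130:270,140:350],None,fx=3.8,fy=3.8,interpolation=cv2.INTER_CUBIC)
cv2.imwrite("pics/crop.png",im[...,::-1])
E
python3 m1.py
```

```text
tinA [ 0.444 -0.239  0.06 ] 0.504 [280. 151.]
tinB [ 0.34  -0.169  0.06 ] 0.379 [301. 168.]
tinC [ 0.328 -0.262  0.06 ] 0.42 [310. 154.]
covergrip [0.447 0.239 0.108]
w1 [0.525 0.216 0.07 ]
w2 [0.363 0.273 0.07 ]
cup [0.569 0.006 0.06 ]
penpot [ 0.448 -0.467  0.1  ]
tape [ 0.61  -0.467  0.08 ]
stap [ 0.731 -0.27   0.05 ]
mug [0.431 0.482 0.095]
purple [0.225 0.301 0.1  ]
```

View pics/crop.png

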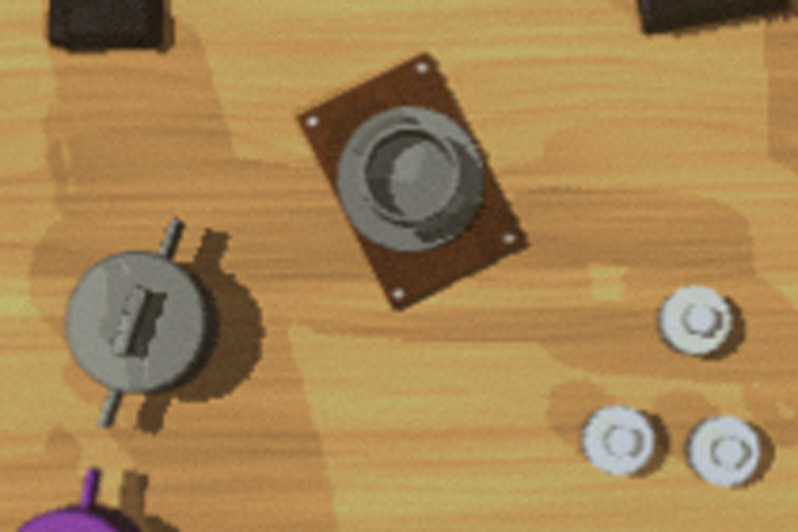

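The crop shows the target tin at crop (700,320). It is 0.504 m from the robot, and the other two are at 0.38 and 0.42 m. The base board runs at about 28°, and the cover's wings at about -19°. I'll move above the tin and look from close by.

```bash
python3 -m jog '[[0.5,0,0.5,0.0116,0.0162,0,1],[-0.5,0,1,0.0232,0.0324,0,1],[0,0,1,0.0232,0.0324,0,1],[0,0,1,0.0232,0.0324,0,1],[0,0,1,0.0232,0.0324,0,1]]' 60 >/dev/null
python3 -m jog '[[0,0,1,0.0232,0.0324,0,1],[0,0,1,0.0232,0.0324,0,1],[0,0,1,0.0232,0.0324,0,1],[0,0,1,0.0232,0.0324,0,1],[0,0,1,0.0232,0.0324,0,1]]'
python3 -m jog '[[0,0,1,0.0232,0.0324,-0.02,0.7],[0,0,0.5,0.01,0.01,-0.02,0.7],[0,0,0,0,0,0,0.7]]'
python3 - <<'E'
from h import *
w=grab("wrist","w1.png"); print(tool().round(3), -w["R"].T@w["t"], proj(w,[[.444,-.239,.069],[.444,-.239,.045]]))
a=grab("top")
c=lambda L:[(140+x/3.8,130+y/3.8) for x,y in L]
P=onz(a,c([(427,55),(297,117),(399,310),(528,243)]),.012); print("board",P.round(3),P.mean(0)); d=P[0]+P[1]-P[2]-P[3]; print(np.degrees(np.arctan2(d[1],d[0])))
P=onz(a,c([(422,67),(312,121),(398,293),(509,238)]),.012); print("screws",P.mean(0)); d=P[0]+P[1]-P[2]-P[3]; print(np.degrees(np.arctan2(d[1],d[0])))
P=onz(a,c([(180,220),(105,425)]),.07); print("wings",P.mean(0)); d=P[0]-P[1]; print(np.degrees(np.arctan2(d[1],d[0])))
E
```

```text
time: 1.03
tool_pos: [0.4105, -0.2861, 0.2394]
ee_rot: [-179.9, 0.2, 74.9]
ft_force: [1.1, -1.2, 1.0]
grip_width: 1.0
gripper_force: 0.0
time: 1.28
tool_pos: [0.442, -0.2445, 0.198]
ee_rot: [-179.7, 0.1, 84.0]
ft_force: [0.3, 0.0, -1.2]
grip_width: 0.702
gripper_force: 0.0
[[ 0.109  0.994 -0.004  0.442]
 [ 0.994 -0.109 -0.002 -0.246]
 [-0.002 -0.004 -1.     0.199]
 [ 0.     0.     0.     1.   ]] [ 0.45026037 -0.17547392  0.3311961 ] [[255.13367314 181.5670202 ]
 [255.10304801 174.86573566]]
board [[ 0.689 -0.007  0.012]
 [ 0.634  0.113  0.012]
 [ 0.456  0.022  0.012]
 [ 0.515 -0.096  0.012]] [0.57345849 0.00804002 0.012     ]
26.97953385996158
screws [0.57474911 0.01025199 0.012     ]
25.705867875673384
wings [0.44580142 0.24431726 0.07      ]
-20.540547229771438
```

View pics/w1.png

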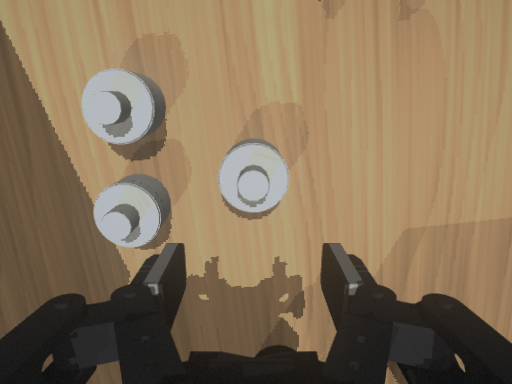

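The wrist view shows the tin's knob at (253,184), against a predicted (255,182). The neighbouring tins are at (104,107) and (120,222), well clear of the fingers.

```bash
cat > tin.py <<'E'
from h import *
w=grab("wrist"); g=cv2.cvtColor(w["pixels"],cv2.COLOR_RGB2GRAY)
x=proj(w,[[.444,-.239,.057]])[0].astype(int)
c=g[x[1]-45:x[1]+45,x[0]-45:x[0]+45]
for r0,r1,z in((12,24,.069),(27,42,.045)):
    h=cv2.HoughCircles(cv2.GaussianBlur(c,(3,3),0),cv2.HOUGH_GRADIENT,1,40,param1=100,param2=10,minRadius=r0,maxRadius=r1)
    p=h[0,0,:2]+x-45; print(h[0,0],p,onz(w,[p],z)[0].round(4))
print(onz(w,[(253,184.5)],.069))
E
python3 tin.py; python3 -c "
from h import *;print(tool()[:3,3])"
```

```text
[43.5 52.5 15.2] [252.5 180.5] [ 0.4417 -0.2416  0.069 ]
[45.5 46.5 35.8] [254.5 174.5] [ 0.4433 -0.2423  0.045 ]
[[ 0.44176067 -0.24487808  0.069     ]]
[ 0.44131732 -0.24810266  0.20104534]
```

```bash
python3 -m jog '[[0,0,0,-0.001,0.002,-0.02,0.5],[0,0,0,0,0,-0.035,0.5],[0,0,0,0,0,-0.035,0.5],[0,0,0,0,0,-0.035,0.5],[0,0,0,0,0,-0.018,0.5]]' 60
python3 -m jog '[[0,0,0,0,0,0,0.5],[0,0,0,0,0,0,0],[0,0,0,0,0,0,0],[0,0,0,0,0,0,0],[0,0,0,0,0,0,0]]' 60
python3 -m jog '[[0,0,0,0,0,0,0],[0,0,0,0,0,0,0],[0,0,0,0,0,0.02,0],[0,0,0,0,0,0.03,0],[0,0,0,0,0,0.03,0]]' 60
python3 - <<'E'
from h import *
grab("wrist","w2.png")
E
```

```text
time: 1.85
tool_pos: [0.4393, -0.2466, 0.0556]
ee_rot: [-179.8, 0.2, 83.4]
ft_force: [-0.8, 0.3, 0.4]
grip_width: 0.505
gripper_force: 0.0
time: 2.27
tool_pos: [0.4408, -0.2461, 0.0591]
ee_rot: [180.0, 0.3, 83.6]
ft_force: [0.6, 0.1, 2.4]
grip_width: 0.278
gripper_force: 59.0
time: 2.68
tool_pos: [0.4401, -0.2452, 0.1386]
ee_rot: [-179.8, 0.2, 83.6]
ft_force: [1.5, -1.3, -2.2]
grip_width: 0.275
gripper_force: 59.6
```

View pics/w2.png

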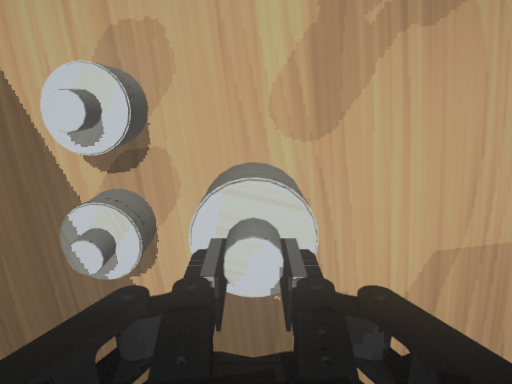

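The tin is held by its knob and lifted clear. The knob is between the pads at (253,265). Next I'll move to a viewpoint short of the base.

```bash
python3 -m jog '[[0,0,0,0.008,0.010,0.03,0],[0,0,0,0.016,0.022,0.025,0],[0,0,0,0.022,0.03,0.015,0],[0,0,0,0.022,0.03,0.013,0],[0,0,0,0.022,0.03,0,0]]' >/dev/null
python3 -m jog '[[0,0,0,0.022,0.03,0,0],[0,0,0,0.017,0.024,0,0],[0,0,0,0,0,0,0],[0,0,0,0,0,0,0]]'
python3 - <<'E'
from h import *
w=grab("wrist","w3.png"); print(tool()[:3,3], proj(w,[[.573,.008,.06],[.573,.008,.02]]))
E
```

```text
time: 3.48
tool_pos: [0.5697, -0.0682, 0.2206]
ee_rot: [-179.9, 0.2, 83.8]
ft_force: [-1.0, -0.2, -2.5]
grip_width: 0.28
gripper_force: 59.7
[ 0.56916653 -0.06916798  0.22059427] [[246.83320965  88.2132852 ]
 [247.64253992  89.16170457]]
```

View pics/w3.png

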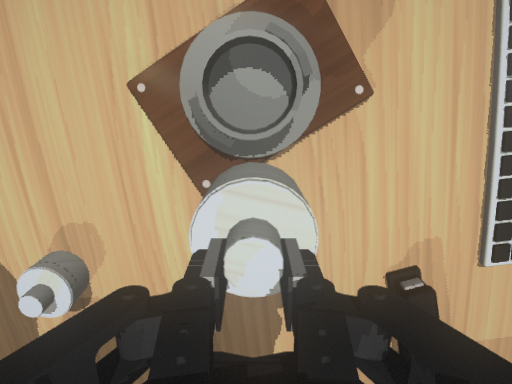

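The wrist view shows the cup centred near (250,86). The board corners are at (128,83), (205,197) and (372,92). The held tin's knob is at (253,265).

```bash
cat > base.py <<'E'
from h import *
w=grab("wrist"); t=tool()[:3,3]; print("tcp",t.round(4))
print("flange",onz(w,[(250.5,85)],.02).round(4),"cuprim",onz(w,[(249.8,86.5)],.06).round(4))
P=onz(w,[(128,83),(205,197),(372,92)],.012); print("board",((P[0]+P[2])/2).round(4),np.linalg.norm(P[1]-P[0]),np.linalg.norm(P[1]-P[2]))
for d in(P[2]-P[1],P[0]-P[1]): print(np.degrees(np.arctan2(d[1],d[0])))
S=onz(w,[(141,88),(207,184),(360,90)],.012); print(((S[0]+S[2])/2).round(4))
for d in(S[2]-S[1],S[0]-S[1]): print(np.degrees(np.arctan2(d[1],d[0])))
print("knob off",(onz(w,[(253,265)],t[2]+.012)[0]-t).round(4), "tintop",(onz(w,[(253.5,238)],t[2]-.012)[0]-t).round(4))
E
python3 base.py
```

```text
tcp [ 0.5689 -0.0698  0.2206]
flange [[0.5756 0.0104 0.02  ]] cuprim [[0.5751 0.0081 0.06  ]]
board [0.5751 0.0091 0.012 ] 0.1329504098214192 0.19424855756560147
26.406383167788487
115.31819167365998
[0.5752 0.0076 0.012 ]
25.60261848463473
116.11042151659481
knob off [0.0014 0.0074 0.012 ] tintop [ 0.0017  0.0084 -0.012 ]
```

```bash
python3 -m jog '[[0,0,0,0.002,0.022,0,0],[0,0,0,0.002,0.030,0,0],[0,0,0,0.001,0.02,-0.015,0],[0,0,0,0,0,-0.03,0],[0,0,0,0,0,-0.03,0]]' >/dev/null
python3 -m jog '[[0,0,0,0,0,-0.03,0],[0,0,0,0,0,-0.02,0],[0,0,0,0,0,-0.011,0],[0,0,0,0,0,0,0],[0,0,0,0,0,0,0]]'
python3 -m jog '[[0,0,0,0,0,-0.003,0],[0,0,0,0,0,-0.002,0],[0,0,0,0,0,0,0]]'
python3 -c "
from h import *
grab('wrist','w4.png')"
```

```text
time: 4.42
tool_pos: [0.5746, 0.0017, 0.0851]
ee_rot: [-179.9, 0.2, 83.6]
ft_force: [-0.3, -0.1, -1.1]
grip_width: 0.278
gripper_force: 59.7
time: 4.67
tool_pos: [0.5747, 0.0023, 0.0803]
ee_rot: [-180.0, 0.2, 83.6]
ft_force: [-0.1, -1.2, -2.2]
grip_width: 0.278
gripper_force: 59.7
```

View pics/w4.png

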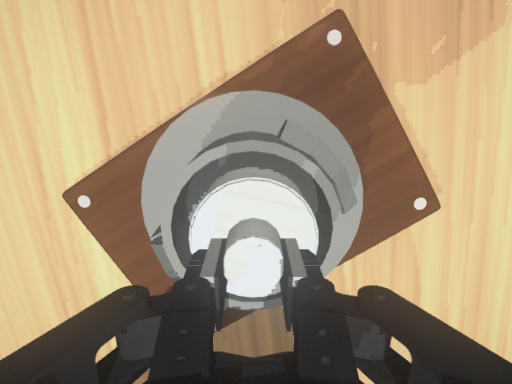

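The tin is inside the cup, its top centred at about (254,239). The cup rim spans rows 140 to 308, so I'll check the centring numerically.

Run:
```python
from h import *
w=grab("wrist"); t=tool()[:3,3]; print(t)
R=onz(w,[(254,140),(254,308),(172,225),(336,225)],.06); print(R.round(4)); print("cup",R[:2].mean(0),R[2:].mean(0))
z=t[2]-.012
Q=onz(w,[(254,180),(254,297),(190,238),(318,238)],z);print(Q.round(4),Q[:2].mean(0),Q[2:].mean(0))
```

```text
[0.57464655 0.00242975 0.08023494]
[[ 0.5811  0.0531  0.06  ]
 [ 0.5717 -0.0321  0.06  ]
 [ 0.538   0.0175  0.06  ]
 [ 0.6155  0.0088  0.06  ]]
cup [0.57643374 0.01046033 0.06      ] [0.57672973 0.01314643 0.06      ]
[[ 0.5793  0.037   0.0682]
 [ 0.573  -0.0204  0.0682]
 [ 0.5474  0.0132  0.0682]
 [ 0.6053  0.0068  0.0682]] [0.57617021 0.00825819 0.06823494] [0.57636602 0.01003324 0.06823494]
```

```bash
python3 -m jog '[[0,0,0,0,0.002,-0.001,0],[0,0,0,0,0,-0.001,0],[0,0,0,0,0,0,0]]'
python3 -m jog '[[0,0,0,0,0,-0.001,0],[0,0,0,0,0,0,0]]'
```

```text
time: 5.02
tool_pos: [0.575, 0.0045, 0.0789]
ee_rot: [180.0, 0.2, 83.6]
ft_force: [-1.4, -1.4, 10.6]
grip_width: 0.281
gripper_force: 61.3
time: 5.18
tool_pos: [0.575, 0.0045, 0.0788]
ee_rot: [179.9, 0.2, 83.6]
ft_force: [-5.8, -0.3, 22.5]
grip_width: 0.28
gripper_force: 62.4
```

```bash
python3 -m jog '[[0,0,0,0,0,0.001,0],[0,0,0,0,0,0,0.5],[0,0,0,0,0,0,0.5],[0,0,0,0,0,0,0.5],[0,0,0,0,0,0,0.5]]'
python3 -m jog '[[0,0,0,0,0,0.02,0.5],[0,0,0,0,0,0.04,0.5],[0,0,0,0,0,0.04,0.5],[0,0,1,-0.01,0.02,0.03,0.5],[0,0,1,-0.02,0.035,0,0.5]]'
python3 -m jog '[[0,0,1,-0.02,0.035,0,0.5],[0,0,1,-0.02,0.035,0,0.5],[0,0,1,-0.02,0.03,0,0.5],[0,0,1,-0.01,0.005,0,0.5],[0,0,1,0,0,0,0.5]]'
python3 -m jog '[[0,0,1,-0.01,0,0.01,0.5],[0,0,1,-0.01,0,0.01,0.5],[0,0,1,0,0,0.01,0.5],[0,0,1,0,0,0,0.5],[0,0,0,0,0,0,0.5]]'
python3 - <<'E'
from h import *
w=grab("wrist","w5.png"); print(proj(w,[[.446,.242,.108],[.446,.242,.0]]))
a=grab("top")
print("tinpred",proj(a,[.576,.01,.09]))
im=a["pixels"][150:205,222:277]; cv2.imwrite("pics/t5.png",np.hstack([cv2.resize(im,(384,384))[...,::-1],w["pixels"][...,::-1]])[:, :])
E
python3 - <<'E'
import cv2; i=cv2.imread('pics/t5.png'); print(i.shape); cv2.imwrite('pics/t5.png',cv2.resize(i,None,fx=.89,fy=.89))
E
```

```text
time: 5.6
tool_pos: [0.5744, 0.0045, 0.0774]
ee_rot: [-179.9, 0.2, 83.6]
ft_force: [-0.5, -0.1, 0.4]
grip_width: 0.501
gripper_force: 0.0
time: 6.02
tool_pos: [0.5476, 0.058, 0.213]
ee_rot: [179.5, 0.3, 95.7]
ft_force: [0.3, 0.6, -0.2]
grip_width: 0.5
gripper_force: 0.0
time: 6.43
tool_pos: [0.4722, 0.1664, 0.2076]
ee_rot: [-179.9, 0.2, 126.1]
ft_force: [1.1, 0.8, 0.3]
grip_width: 0.498
gripper_force: 0.0
time: 6.85
tool_pos: [0.4545, 0.1646, 0.2381]
ee_rot: [-180.0, 0.3, 149.9]
ft_force: [0.1, -0.4, -1.0]
grip_width: 0.499
gripper_force: 0.0
[[336.51685579 128.63742318]
 [312.82635023 119.23972068]]
tinpred [[247.42043947 173.65404133]]
(384, 896, 3)
```

View pics/t5.png

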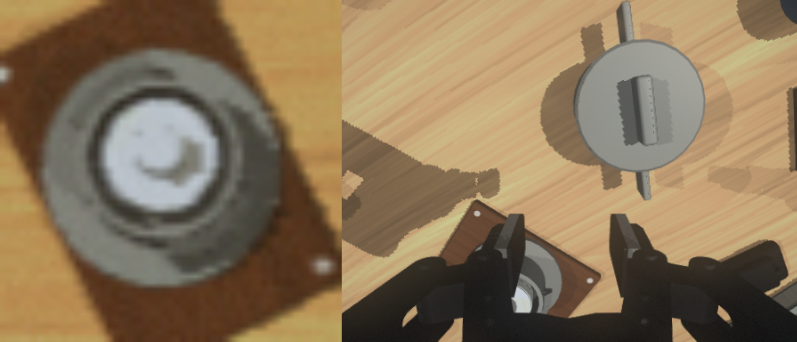

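The tin stands centred in the cup, as the left crop shows. In the wrist view the cover's disc centre is at about (334,119), the bar top is near (343,124), and the wing tips are at (319,3) and (340,221).

Run:
```python
from h import *
w=grab("wrist"); print(tool()[:3,3].round(4))
print("disc",onz(w,[(334,119)],.082).round(4),"bar",onz(w,[(343,124)],.108).round(4))
P=onz(w,[(319,4),(340,221)],.07);d=P[1]-P[0];print(P.round(4),P.mean(0),np.degrees(np.arctan2(d[1],d[0])))
P=onz(w,[(339,87),(346,162)],.108);d=P[1]-P[0];print(P.round(4),P.mean(0),np.degrees(np.arctan2(d[1],d[0])))
```

```text
[0.4544 0.1644 0.2373]
disc [[0.4434 0.2477 0.082 ]] bar [[0.4457 0.2476 0.108 ]]
[[0.3592 0.281  0.07  ]
 [0.5311 0.2125 0.07  ]] [0.44513635 0.24672275 0.07      ] -21.73213162268847
[[0.4203 0.2572 0.108 ]
 [0.4727 0.2366 0.108 ]] [0.44651513 0.24688314 0.108     ] -21.37949009512124
```

```bash
python3 -m jog '[[0,0,0.7,-0.004,0.02,0,0.5],[0,0,0.75,-0.004,0.04,0,0.5],[0,0,0,-0.0015,0.02,-0.03,0.5],[0,0,0,0,0,-0.035,0.5],[0,0,0,0,0,-0.01,0.5]]' 80 >/dev/null
python3 -m jog '[[0,0,0,0,0,0,0.5],[0,0,0,0,0,0,0.5]]'
python3 - <<'E'
from h import *
w=grab("wrist","w6.png");print(tool()[:3,3].round(4), proj(w,[[.4455,.246,.108]]))
E
```

```text
time: 7.58
tool_pos: [0.4452, 0.2441, 0.1629]
ee_rot: [-179.9, 0.2, 158.2]
ft_force: [-0.0, 0.7, 0.1]
grip_width: 0.503
gripper_force: 0.0
[0.4456 0.2441 0.1637] [[256.74558871 220.37003204]]
```

View pics/w6.png

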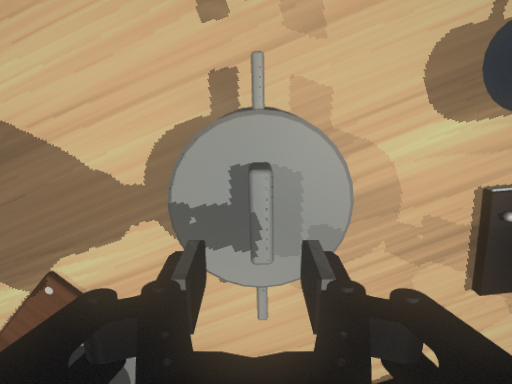

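The cover bar is at (261,213) and the fingers' midpoint is at about column 254. A small correction (about 3 mm, plus 1°) and then down.

```bash
python3 -m jog '[[0,0,0.2,-0.002,0.0035,-0.02,0.5],[0,0,0,0,0,-0.03,0.5],[0,0,0,0,0,-0.018,0.5],[0,0,0,0,0,0,0.5],[0,0,0,0,0,0,0.5]]'
python3 -m jog '[[0,0,0,0,0,0,0],[0,0,0,0,0,0,0],[0,0,0,0,0,0,0],[0,0,0,0,0,0,0],[0,0,0,0,0,0,0]]' 90
python3 -m jog '[[0,0,0,0,0,0,0],[0,0,0,0,0,0.005,0],[0,0,0,0,0,0.01,0],[0,0,0,0,0,0.01,0],[0,0,0,0,0,0,0]]'
```

```text
time: 8.05
tool_pos: [0.4436, 0.2477, 0.0957]
ee_rot: [-179.9, 0.2, 159.5]
ft_force: [0.1, 0.8, 0.3]
grip_width: 0.502
gripper_force: 0.0
time: 8.47
tool_pos: [0.444, 0.2485, 0.096]
ee_rot: [179.9, 0.4, 159.5]
ft_force: [0.1, 2.8, 9.2]
grip_width: 0.137
gripper_force: 91.2
time: 8.88
tool_pos: [0.4435, 0.2481, 0.1217]
ee_rot: [180.0, 0.3, 159.5]
ft_force: [1.1, 0.6, -5.7]
grip_width: 0.142
gripper_force: 89.4
```

Cover gripped and lifted (about 6 N). I'll raise it, turn it by -43.5° and carry it over the base.

```bash
python3 -m jog '[[0,0,0,0,0,0.02,0],[0,0,0,0,0,0.035,0],[0,0,0,0,0,0.035,0],[0,0,-0.25,0.004,-0.008,0.025,0],[0,0,-0.5,0.008,-0.015,0,0]]' >/dev/null
python3 -m jog '[[0,0,-0.75,0.014,-0.025,0,0],[0,0,-0.75,0.016,-0.030,0,0],[0,0,-0.75,0.016,-0.030,0,0],[0,0,-0.75,0.016,-0.030,0,0],[0,0,-0.75,0.016,-0.030,0,0]]' >/dev/null
python3 -m jog '[[0,0,-0.75,0.016,-0.030,0,0],[0,0,-0.75,0.015,-0.025,0,0],[0,0,-0.75,0.008,-0.012,0,0],[0,0,-0.5,0.002,-0.003,0,0],[0,0,0,0,0,0,0]]'
python3 -m jog '[[0,0,0,0,0,0,0],[0,0,0,0,0,0,0]]'
python3 - <<'E'
from h import *
w=grab("wrist"); b=grab("side"); a=grab("top"); T=tool()[:3,3];print(T.round(4))
print("wrist pred disc", proj(w,[T[0],T[1],T[2]-.0135]))
ps=proj(b,[.575,.01,.1])[0].astype(int)
s=cv2.resize(b["pixels"][ps[1]-70:ps[1]+58,ps[0]-64:ps[0]+64],(384,384),interpolation=cv2.INTER_CUBIC)
cv2.imwrite("pics/m7.png",cv2.resize(np.hstack([w["pixels"],s]),None,fx=.89,fy=.89)[...,::-1]); print(ps-[64,70])
E
```

```text
time: 10.13
tool_pos: [0.5741, 0.0087, 0.2343]
ee_rot: [-179.9, 0.2, 115.8]
ft_force: [-1.2, 0.1, -5.4]
grip_width: 0.14
gripper_force: 89.3
time: 10.3
tool_pos: [0.5735, 0.0104, 0.2346]
ee_rot: [-179.9, 0.2, 116.2]
ft_force: [-0.3, -0.1, -4.4]
grip_width: 0.14
gripper_force: 89.3
[0.5737 0.0106 0.2348]
wrist pred disc [[253.15128251 252.2001854 ]]
[162 109]
```

View pics/m7.png

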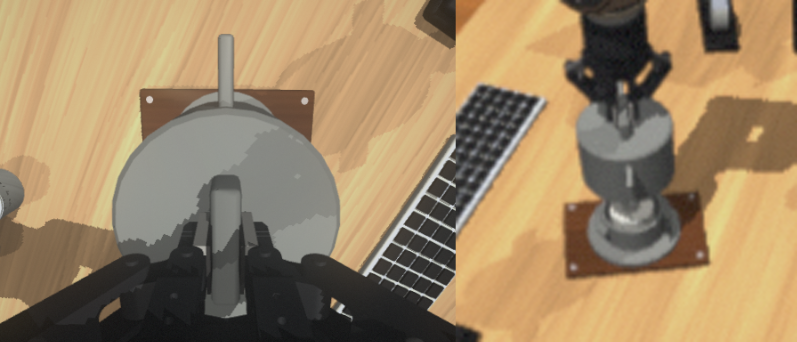

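The cover hangs level over the base. Laterally the board's far-edge middle is at column 255 and the disc at 254.5, so they line up. Next is the fore-aft offset.

Run:
```python
from h import *
w=grab("wrist"); T=tool(); t=T[:3,3]; u=T[:3,0]
c=onz(w,[(254.5,120)],t[2]-.0135)[0]-.062*u
L=onz(w,[(127,212)],t[2]-.0135)[0];Rr=onz(w,[(382,212)],t[2]-.0135)[0]
b=onz(w,[(255,100.5)],.012)[0]-.068*u
S=onz(w,[(150/.89,99.5/.89),(305/.89,101/.89)],.012); d=S[0]-S[1]
print("tcp",t.round(4),"cover",c.round(4),(L+Rr)/2,np.linalg.norm(L-Rr),"base",b.round(4),"screwmid",S.mean(0).round(4),"edge yaw",np.degrees(np.arctan2(d[1],d[0])), "u",u.round(3), "off along u", (c-t)@u, (b-c)@u,(b-c)@T[:3,1])
a=grab("top")
print(proj(a,[[t[0],t[1],t[2]-.0135]]))
g=a["pixels"]; cv2.imwrite("pics/top8.png",cv2.resize(g[130:230,195:305],None,fx=5,fy=5,interpolation=cv2.INTER_CUBIC)[...,::-1])
```

```text
tcp [0.5737 0.0105 0.2348] cover [0.5752 0.0092 0.2215] [0.56573828 0.02851266 0.22128432] 0.11511146182870115 base [0.5763 0.0091 0.0123] screwmid [0.5521 0.0601 0.012 ] edge yaw -154.3698826819049 u [-0.44   0.898 -0.004] off along u -0.0017689902577905483 0.00023230651379508818 0.0012747971560011114
[[246.16935144 168.24097161]]
```

The cover and base agree within about 1.3 mm, so I'll lower it with force checks.

```bash
python3 -m jog '[[0,0,0,0.001,0,-0.02,0],[0,0,0,0,0,-0.025,0],[0,0,0,0,0,-0.02,0],[0,0,0,0,0,-0.01,0],[0,0,0,0,0,0,0]]'
python3 -m jog '[[0,0,0,0,0,-0.008,0],[0,0,0,0,0,-0.008,0],[0,0,0,0,0,-0.006,0],[0,0,0,0,0,0,0]]'
python3 -m jog '[[0,0,0,0,0,-0.006,0],[0,0,0,0,0,-0.005,0],[0,0,0,0,0,-0.004,0],[0,0,0,0,0,0,0]]'
```

```text
time: 10.97
tool_pos: [0.5741, 0.0102, 0.1577]
ee_rot: [-179.7, 0.1, 116.1]
ft_force: [0.0, 0.3, -5.0]
grip_width: 0.14
gripper_force: 89.1
time: 11.3
tool_pos: [0.5747, 0.01, 0.1368]
ee_rot: [-179.9, 0.2, 116.0]
ft_force: [-1.0, 0.8, -5.6]
grip_width: 0.14
gripper_force: 89.1
time: 11.63
tool_pos: [0.5747, 0.01, 0.1218]
ee_rot: [-179.9, 0.2, 116.0]
ft_force: [-1.0, 0.2, -3.9]
grip_width: 0.142
gripper_force: 89.1
```

```bash
python3 -m jog '[[0,0,0,0,0,-0.003,0],[0,0,0,0,0,-0.001,0],[0,0,0,0,0,0,0]]'
python3 -m jog '[[0,0,0,0,0,-0.001,0],[0,0,0,0,0,0,0]]'
python3 -m jog '[[0,0,0,0,0,-0.001,0],[0,0,0,0,0,0,0]]'
```

```text
time: 11.88
tool_pos: [0.5749, 0.01, 0.1185]
ee_rot: [-179.9, 0.2, 116.0]
ft_force: [-0.2, 1.2, -4.7]
grip_width: 0.138
gripper_force: 89.2
time: 12.05
tool_pos: [0.5749, 0.0099, 0.1176]
ee_rot: [-179.9, 0.2, 116.0]
ft_force: [0.5, 0.0, -4.7]
grip_width: 0.141
gripper_force: 89.3
time: 12.22
tool_pos: [0.575, 0.0099, 0.1166]
ee_rot: [-179.9, 0.2, 116.0]
ft_force: [-0.7, -0.1, -5.2]
grip_width: 0.135
gripper_force: 89.3
```

```bash
python3 -m jog '[[0,0,0,0,0,-0.001,0],[0,0,0,0,0,0,0]]'
python3 -m jog '[[0,0,0,0,0,-0.001,0],[0,0,0,0,0,0,0]]'
```

```text
time: 12.38
tool_pos: [0.5752, 0.01, 0.1161]
ee_rot: [-180.0, 0.2, 116.0]
ft_force: [-1.0, 0.1, 0.5]
grip_width: 0.14
gripper_force: 90.0
time: 12.55
tool_pos: [0.5752, 0.0101, 0.116]
ee_rot: [-180.0, 0.3, 116.0]
ft_force: [-4.4, 2.4, 12.5]
grip_width: 0.139
gripper_force: 91.8
```

Contact came at TCP z = 0.116, and 0.1155 was expected, so the cover is seated. I'll release it, rise, and bring the closed fingers down on the counter-clockwise side of the +y wing.

```bash
python3 -m jog '[[0,0,0,0,0,0.001,0],[0,0,0,0,0,0,0.4],[0,0,0,0,0,0,0.4],[0,0,0,0,0,0,0.4],[0,0,0,0,0,0,0.4]]'
python3 -m jog '[[0,0,0,0,0,0.015,0.4],[0,0,0,0,0,0.03,0.4],[0,0,0,0,0,0.02,0.4],[0,0,0,-0.015,0.01,0,0],[0,0,0,-0.03,0.02,0,0]]'
python3 -m jog '[[0,0,0,-0.0235,0.016,0,0],[0,0,0,0,0,-0.015,0],[0,0,0,0,0,-0.03,0],[0,0,0,0,0,-0.03,0],[0,0,0,0,0,-0.028,0]]'
python3 -m jog '[[0,0,0,0,0,0,0],[0,0,0,0,0,0,0]]'
cat > cov.py <<'E'
from h import *
a=grab("top"); C=np.array([.5755,.0095])
for z in (.09,):
    for ang in range(0,360,3):
        pass
im=cv2.cvtColor(a["pixels"],cv2.COLOR_RGB2HSV)
th=np.radians(np.arange(0,360,2)); 
P=np.c_[C[0]+.089*np.cos(th),C[1]+.089*np.sin(th),np.full(len(th),.09)]
px=proj(a,P).round().astype(int)
g=[(int(np.degrees(t).round()),int(im[y,x,1]),int(im[y,x,2])) for t,(x,y) in zip(th,px)]
print([q for q in g if q[1]<70])
E
python3 cov.py
```

```text
time: 12.97
tool_pos: [0.5751, 0.0099, 0.1156]
ee_rot: [-179.9, 0.2, 116.0]
ft_force: [0.4, 0.0, -0.7]
grip_width: 0.397
gripper_force: 0.0
time: 13.38
tool_pos: [0.532, 0.0389, 0.1816]
ee_rot: [179.9, 0.3, 115.9]
ft_force: [0.8, 0.5, -0.8]
grip_width: 0.126
gripper_force: 0.0
time: 13.8
tool_pos: [0.5065, 0.0561, 0.0768]
ee_rot: [-180.0, 0.3, 116.0]
ft_force: [0.8, 0.3, -0.3]
grip_width: 0.004
gripper_force: 0.0
time: 13.97
tool_pos: [0.5061, 0.0559, 0.0772]
ee_rot: [-179.8, 0.2, 116.0]
ft_force: [0.4, 0.5, 0.5]
grip_width: 0.004
gripper_force: 0.0
[(126, 65, 51), (128, 64, 60), (130, 64, 56), (132, 65, 55), (168, 67, 38), (294, 25, 92), (296, 25, 92), (298, 20, 142), (352, 29, 177), (354, 34, 178)]
```

The far wing reads 296° in the top view, so the cover has not turned yet. I'll push along the arc and watch the force.

```bash
python3 -m jog '[[0,0,0,0.0055,0.0067,0,0],[0,0,0,0.0055,0.0067,0,0],[0,0,0,0.0068,0.0053,0,0],[0,0,0,0.0068,0.0053,0,0]]'
python3 -m jog '[[0,0,0,0.0078,0.0038,0,0],[0,0,0,0.0078,0.0038,0,0],[0,0,0,0.0084,0.0021,0,0],[0,0,0,0.0084,0.0021,0,0]]'
python3 cov.py
```

```text
time: 14.35
tool_pos: [0.5321, 0.0807, 0.0787]
ee_rot: [-180.0, 0.3, 116.1]
ft_force: [-1.1, -1.7, 0.7]
grip_width: -0.003
gripper_force: 0.9
time: 14.68
tool_pos: [0.5641, 0.092, 0.0775]
ee_rot: [-179.9, 0.2, 116.0]
ft_force: [-4.9, -3.7, 0.8]
grip_width: -0.002
gripper_force: 2.1
[(90, 54, 52), (92, 55, 51), (152, 44, 41), (266, 66, 85), (352, 27, 182), (354, 31, 180)]
```

```bash
python3 -m jog '[[0,0,0,0.0087,0.0003,0,0],[0,0,0,0.0087,0.0003,0,0],[0,0,0,0.0086,-0.0015,0,0],[0,0,0,0.0086,-0.0015,0,0]]'
python3 -m jog '[[0,0,0,0.0080,-0.0033,0,0],[0,0,0,0.0080,-0.0033,0,0],[0,0,0,0.0072,-0.0048,0,0],[0,0,0,0.0072,-0.0048,0,0]]'
python3 cov.py
```

```text
time: 15.07
tool_pos: [0.599, 0.0892, 0.0776]
ee_rot: [-179.9, 0.2, 116.0]
ft_force: [-1.9, -0.4, -0.1]
grip_width: 0.001
gripper_force: 0.9
time: 15.4
tool_pos: [0.6292, 0.0726, 0.0776]
ee_rot: [-179.9, 0.2, 116.0]
ft_force: [-1.5, 1.0, -0.4]
grip_width: -0.001
gripper_force: 0.9
[(38, 62, 37), (40, 33, 69), (44, 61, 54), (222, 57, 49), (224, 33, 77), (226, 28, 73), (352, 28, 184), (354, 30, 177)]
```

```bash
python3 -m jog '[[0,0,0,0.0045,-0.0038,0,0],[0,0,0,0.0042,-0.0041,0,0],[0,0,0,0.004,-0.0043,0,0],[0,0,0,0,0,0,0]]'
python3 -m jog '[[0,0,0,0.0018,-0.0023,0,0],[0,0,0,0.0018,-0.0023,0,0],[0,0,0,0,0,0,0]]'
python3 cov.py
```

```text
time: 15.78
tool_pos: [0.6414, 0.0606, 0.0776]
ee_rot: [-179.9, 0.2, 116.0]
ft_force: [-3.0, 1.1, -0.3]
grip_width: -0.0
gripper_force: 1.2
time: 16.03
tool_pos: [0.6448, 0.0573, 0.0778]
ee_rot: [-180.0, 0.1, 116.0]
ft_force: [-2.6, 9.2, 2.6]
grip_width: 0.0
gripper_force: 5.1
[(20, 49, 42), (22, 36, 64), (24, 23, 55), (26, 60, 55), (28, 60, 55), (202, 23, 110), (204, 19, 132)]
```

```bash
python3 -m jog '[[0,0,0,0.0007,-0.0012,0,0],[0,0,0,0,0,0,0]]'
python3 -m jog '[[0,0,0,-0.003,0.004,0,0],[0,0,0,-0.005,0.01,0,0],[0,0,0,-0.003,0.015,0,0],[0,0,0,0,0.02,0.02,0],[0,0,0,0,0,0.04,0]]'
python3 -m jog '[[0,0,0,0,0.03,0.04,0],[0,0,0,0,0.04,0.02,0],[0,0,0,0,0.035,0,0],[0,0,0,0,0,0,0],[0,0,0,0,0,0,0]]'
python3 cov.py
python3 - <<'E'
from h import *
a=grab("top");hs=cv2.cvtColor(a["pixels"],cv2.COLOR_RGB2HSV)
m=((hs[...,1]<60)&(hs[...,2]>30)).astype(np.uint8); m[:,:215]=0;m[:,285:]=0;m[:135]=0;m[215:]=0
n,l,s,c=cv2.connectedComponentsWithStats(m);i=1+s[1:,4].argmax()
print(s[i],c[i],proj(a,[.5755,.0095,.102]))
E
```

```text
time: 16.25
tool_pos: [0.645, 0.0571, 0.0779]
ee_rot: [-179.9, 0.1, 116.0]
ft_force: [-4.8, 15.4, 2.5]
grip_width: 0.001
gripper_force: 8.0
time: 16.67
tool_pos: [0.6322, 0.1074, 0.1344]
ee_rot: [-179.5, 0.0, 116.1]
ft_force: [1.2, 0.5, 0.0]
grip_width: -0.001
gripper_force: 0.0
time: 17.08
tool_pos: [0.6339, 0.2039, 0.1899]
ee_rot: [-180.0, 0.2, 116.2]
ft_force: [0.4, -0.5, -0.2]
grip_width: 0.0
gripper_force: 0.0
[(24, 31, 147), (26, 18, 156), (28, 18, 156), (202, 62, 62), (204, 54, 76), (352, 28, 183), (354, 34, 172)]
[ 229  155   38   46 1148] [247.18031359 174.75609756] [[247.48508521 173.28874742]]
```

The stop was firm: the tool no longer moved and the force rose to 16 N. The wings lie at about 25–26°, along the board, and the cover is centred. The arm is clear, so I'm handing in.

```bash
python3 -c "
from cell import order
print(order.hand_in())"
```

```text
the job is handed in; nothing more can be done
None
```

The tin stands in the cup and the cover is seated and turned clockwise to its stop with the wings along the board; the job was handed in with the arm clear at about 17 s, and no verdict was returned.

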